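# Take the red spatula holder off its T-track for washing

### The arm

A 7-joint arm with a two-finger parallel gripper is mounted at the origin on the work surface. World frame = base frame: x ahead of the robot, y to its left, z up, the work surface at z = 0. Lengths are in m, angles in rad, forces in N, time in s.
With the tool pointing down it reaches from about 0.4 to 0.85 m from the base axis. Payload 4.5 kg.
Tool frame: the origin (TCP) lies at the very end of the fingers, on their centre line; the grasp point (between the pads) lies 19 mm behind it (arm.tcp_to_grasp is the distance from the TCP to the grasp point, in m); z points along the fingers, x is the direction in which the jaws open and shut, and the axes are right-handed (so a half turn about z gives the same grasp; the last joint's range is limited). The gripper opens to 88 mm and grips with 3 to 60 N. Pads are 18 mm wide; open, the fingers measure 123 mm over their backs; the gripper's body (75 mm by 187 mm) begins 45 mm behind the grasp point.
Start: joints at [1.195, 0.689, -0.195, 1.565, 0.157, 0.902, -0.215], TCP at [0.249, -0.573, 0.239] pointing down, gripper open.
Joint ranges: [-3.01, 3.01], [-0.46, 2.08], [-1.47, 1.51], [0.13, 2.56], [-1, 4.14], [0.04, 2.09], [-2.66, 2.66]. Speed limits (rad/s): [2.57, 2.57, 3.14, 3.14, 3.14, 3.14, 3.14].

### API

Orientations are given as [roll, pitch, yaw] about the fixed x, y, z axes, in that order (R = Rz(yaw) Ry(pitch) Rx(roll)).
In Python, from bench import arm gives the robot as it stands.
- The arm moves only by the tool servo_tool, never from a script. Its argument "moves" is a list of rows, each an object with "grip": the finger opening in cm, from 0 to 8.81; "slide": the shift along the tool's x, y, z in cm, a list of three; "turn": the turn about the tool's z in degrees. A call has 1 to 12 rows; each row is the pose to reach, as a shift and turn from the pose commanded when the call began, along the tool's axes at that moment; what a row does not reach only later rows make up. A row lasts 1/10 s, in which the tool goes at most 50 mm and 8.59 degrees, less where a joint would pass 70% of its speed; a pose out of reach is approached as far as the arm can. A call with a gripper value outside its range is refused whole. The fingers move at their own pace and stop on an object; the grip force is fixed at half the most. Time passes only in rows, so rows that repeat a pose let the fingers close. It gives the time, the measured TCP pose, the force and the opening at its end, in the units of the state.
- arm.sense(): the state, without advancing time (a new reading comes with each control period).
- arm.grab_frame(name): name is "side" or "top"; returns a dict with "frame" (480x640x3 uint8, red, green, blue), "fx", "fy", "cx", "cy" (pixels), "world_to_cam" (4x4, takes a point from world to camera coordinates). Camera axes: x right, y down, z forward; pixel columns grow to the right and rows downward; lengths in m; the calibration is good to about 2 mm. A picture is of the moment at which its call begins. There is no depth.
- arm.finish_job(): hands the job in, once; it reports no verdict.
Trained networks look in the newest picture that a camera, given by its name, has taken for a name from the list of things; names that differ only in an ending like _2 or _b are one class to them, and where a whole thing is asked for, a point or a joint stands for the part that bears it (a point fixed in the world has none). Each returns a list of dicts, best first, with "p" (0 to 1); they miss things now and then, are a little off and sometimes report something else, mostly with a low value. They report only what shows in the picture. A call takes as long as a camera call. They do not tell look-alikes from the thing itself.
- arm.masks_of(camera, target): "region" (480x640 bool, what is visible of it) and "at" ([row, column] in pixels, amid what is visible of it).
- arm.place_of(camera, target): "at" ([row, column] in pixels: a listed point, or the origin of a listed thing).
The state is a dict: "t": time; "joints": joint angles; "dq": joint speeds; "tau": joint torques, N m; "ee_pos": TCP position; "tool_rot": TCP orientation; "ft_force": force on the tool from outside, world axes, zero at the start; "torque": the same for the moment, N m; "grip_width": opening from 0.0 (shut) to 1.0 (fully open).
Only numpy, scipy, OpenCV 4.12 (cv2) and the standard library are available. Lean on these libraries where they do the work, as an engineer would, in place of code of your own. Each camera call takes 0.05 s, during which the arm holds its last target.

### The job

The red spatula holder needs a wash: slide it along its T-track towards the track's open end until it is out, lift it off, and set it down gently, standing upright on its foot near the middle of the stainless steel plate. Leave the blue holder where it is on its own track.

Things in the scene. Friction and masses are not known exactly. Their poses are not given: they have to be found in the camera images.
- red_holder: Red plastic spatula holder, 81 mm tall, 0.15 kg, captive in its T-track. Origin: centre of its foot's underside; z up, x along the track. Steel foot 40 (x) by 26 (y) by 6 mm; neck 36 by 10 up to 17 mm; flange 40 by 30, 17 to 21 mm; red block 36 (x) by 20 (y), 21 to 60 mm up: grip it there across y. On it two prongs at the x ends up to 81 mm, a notch between.
- track_red: Fixed aluminium T-track of the red holder, 200 (x) by 40 by 18 mm. Origin: underside centre; x along it. Open end: -x (x = -100 mm), towards the robot; +x end has a black cap. Channel floor 4 mm up, 32 wide, 10 high, under 4 mm lips with a 16 mm slot: the foot slides easily with 3 mm play each side, 4 mm up, and is clear once the holder's origin is past x = -120 mm.
- plate: Loose round stainless steel plate with a flat floor, 224 mm across the rim, 16 mm high, 0.35 kg, lying on the bench to the robot's left. Origin: centre of its underside; the inner floor is 4 mm above it and about 190 mm across.
- blue_holder: Blue plastic spatula holder, same shape, size and origin as the red one, in a second, identical T-track; to be left alone.
Things that resemble listed ones, but are neither listed nor needed, are in the scene too. What is meant by the red_holder is not white, and is the smaller of those in its own colour.

How it is judged:
By the outcome, as a careful person would: the job done as asked, in the order asked, and still so for the second after the job is handed in, with the robot touching nothing.
It also fails if it takes over 42 s, if anything falls off the work surface, if the arm or the gripper's body presses on something with over 40 N, if the wrist force passes 120 N, or if a joint passes its speed limit or range.

## Working session

There is one attempt and no reset: what is moved stays moved. The work goes in short steps, Python scripts to look and compute and a tool call to move; the robot and the scene stay as the last step left them, time stands still between calls to the robot, and variables do not carry over. Pictures are saved under pics/ and viewed, and the job is handed in when it is done.

Besides the shell and the picture viewer there is one more tool, called after "Call:" by a JSON object that holds its "method" and its "body", one argument or row to a line. servo_tool: Moves the arm, as the interface text tells. Its arguments: {"type":"object","properties":{"moves":{"type":"array","items":{"type":"object","properties":{"grip":{"type":"number"},"slide":{"type":"array","items":{"type":"number"}},"turn":{"type":"number"}}}}},"required":["moves"]}

```bash
mkdir -p pics; ls; python3 - <<'E'
from bench import arm
import cv2,numpy as np
for c in("side","top"):
    f=arm.grab_frame(c)
    cv2.imwrite(f"pics/{c}0.png",f["frame"][:,:,::-1])
    print(c,f["fx"],f["cx"],f["cy"],np.round(f["world_to_cam"],3).tolist())
    for n in("red_holder","track_red","plate","blue_holder"):
        print(n,[(np.round(d["at"],1).tolist(),round(d["p"],2)) for d in arm.place_of(c,n)],[(np.round(d["at"],1).tolist(),round(d["p"],2),int(d["region"].sum())) for d in arm.masks_of(c,n)])
s=arm.sense();print(s)
E
```

```text
pics
side 496.61383165315266 323.52760438299697 238.6814650992882 [[0.955, -0.298, 0.007, -0.515], [-0.19, -0.627, -0.756, 0.136], [0.229, 0.72, -0.655, 0.75], [0.0, 0.0, 0.0, 1.0]]
red_holder [([327.2, 393.4], 0.94), ([278.2, 384.1], 0.71), ([378.0, 440.4], 0.65)] [([264.4, 386.4], 0.83, 1060), ([309.7, 393.3], 0.81, 1089), ([358.2, 446.5], 0.81, 3147)]
track_red [([331.1, 394.4], 0.86)] [([331.2, 383.8], 0.93, 3220), ([308.7, 396.0], 0.58, 1135)]
plate [([176.5, 268.9], 0.67)] [([175.6, 269.6], 0.66, 5134)]
blue_holder [([227.2, 336.5], 0.6)] [([210.8, 339.3], 0.87, 693)]
top 482.6349094219937 318.5698432464465 240.155544412439 [[0.173, -0.985, 0.0, -0.06], [-0.964, -0.169, -0.208, 0.54], [0.205, 0.036, -0.978, 0.779], [0.0, 0.0, 0.0, 1.0]]
red_holder [([234.5, 496.2], 0.89), ([241.4, 438.3], 0.86), ([216.3, 384.7], 0.6)] [([212.8, 389.8], 0.92, 525), ([229.7, 506.2], 0.85, 1348), ([237.1, 443.3], 0.6, 553)]
track_red [([238.2, 439.8], 0.89)] [([236.7, 435.7], 0.75, 2269)]
plate [([245.3, 191.4], 0.77)] [([245.2, 187.8], 0.58, 11410)]
blue_holder [([220.8, 308.8], 0.59)] [([213.2, 307.9], 0.61, 460)]
{'t': 0.9, 'joints': array([ 1.19478719,  0.68903985, -0.1946121 ,  1.5653206 ,  0.15726637,
        0.90251985, -0.21510489]), 'dq': array([-0.00101943,  0.00022929,  0.00032301,  0.00026177, -0.00011094,
       -0.00013758,  0.0005979 ]), 'tau': array([-5.39307966e-04, -5.27477467e+01, -1.26738187e+00, -1.53745008e+01,
       -5.19172882e-02, -7.20219014e-04,  5.23114795e-05]), 'ee_pos': array([ 0.24906058, -0.57324181,  0.23877508]), 'tool_rot': array([-3.14155624e+00, -9.06842054e-05, -1.16097868e+00]), 'ft_force': array([ 0.1841251 ,  0.23575981, -0.90451536]), 'torque': array([0.03741613, 0.02087549, 0.02457185]), 'grip_width': 0.9988065563593691}
```

View pics/side0.png

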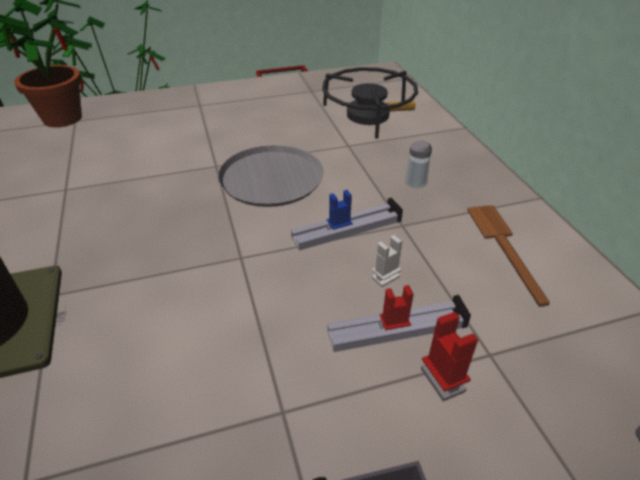

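View pics/top0.png

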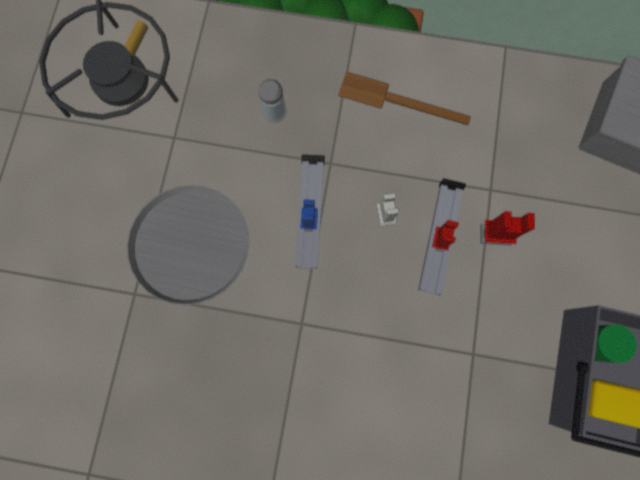

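```bash
python3 - <<'E'
import cv2,numpy as np
a=cv2.imread("pics/side0.png")[190:430,270:530]; b=cv2.imread("pics/top0.png")[160:300,270:550]
cv2.imwrite("pics/c1.png",cv2.resize(a,None,fx=2.5,fy=2.5,interpolation=cv2.INTER_CUBIC)); cv2.imwrite("pics/c2.png",cv2.resize(b,None,fx=2.8,fy=2.8,interpolation=cv2.INTER_CUBIC))
E
```

```text
(no output)
```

View pics/c1.png

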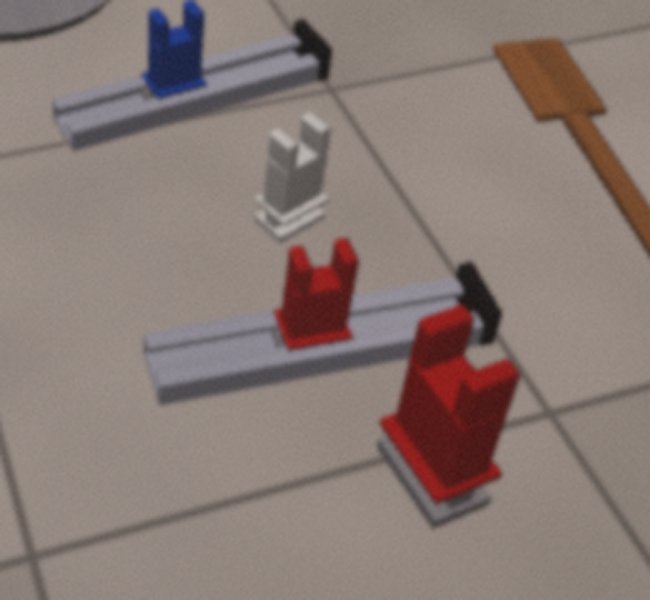

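View pics/c2.png

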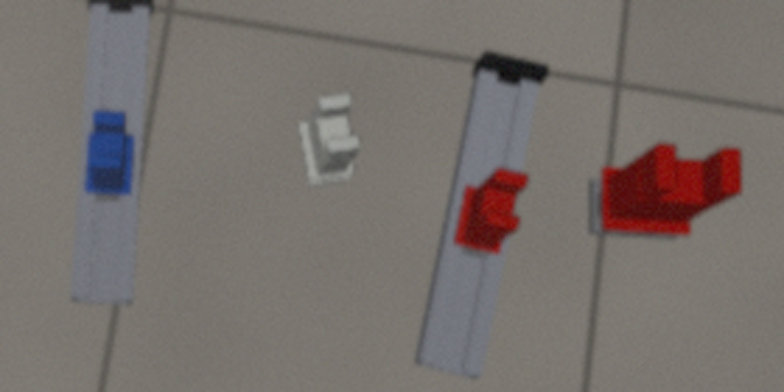

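```bash
cat > h.py <<'E'
import numpy as np
K={"side":(496.6138,323.5276,238.6815),"top":(482.6349,318.5698,240.1555)}
from bench import arm
import pickle,os
if not os.path.exists("cal.pkl"):
    pickle.dump({c:{k:v for k,v in arm.grab_frame(c).items() if k!="frame"} for c in K},open("cal.pkl","wb"))
C=pickle.load(open("cal.pkl","rb"))
def ray(c,rc):
    f=C[c];T=np.array(f["world_to_cam"]);R=T[:3,:3];o=-R.T@T[:3,3]
    d=R.T@np.array([(rc[1]-f["cx"])/f["fx"],(rc[0]-f["cy"])/f["fy"],1]);return o,d/np.linalg.norm(d)
def onz(c,rc,z):
    o,d=ray(c,rc);return o+d*(z-o[2])/d[2]
def tri(a,b):
    (o1,d1),(o2,d2)=ray("side",a),ray("top",b)
    s=np.linalg.lstsq(np.stack([d1,-d2],1),o2-o1,rcond=None)[0]
    p,q=o1+s[0]*d1,o2+s[1]*d2;return (p+q)/2,np.linalg.norm(p-q)
def proj(c,p):
    f=C[c];q=np.array(f["world_to_cam"])@np.append(p,1);return f["cy"]+f["fy"]*q[1]/q[2],f["cx"]+f["fx"]*q[0]/q[2]
E
python3 - <<'E'
from h import *
np.set_printoptions(precision=4,suppress=True)
print("red",*tri((327.2,393.4),(241.4,438.3)))
print("trk",*tri((331.1,394.4),(238.2,439.8)))
print("plate",*tri((176.5,268.9),(245.3,191.4)))
print("blue",*tri((227.2,336.5),(220.8,308.8)))
A=[onz("top",p,.018) for p in((289.3,418.9),(294.6,441.4),(184.3,440.7),(187.9,464.6))]
B=[onz("side",p,.018) for p in((328,328),(344,332.8))]
for p in A+B: print(p)
m0=(A[0]+A[1])/2;m1=(A[2]+A[3])/2;d=m1-m0
print("yaw",np.degrees(np.arctan2(d[1],d[0])),np.linalg.norm(d),m0,m1)
# prong tops, top & side
print(tri((190+240/2.5,270+345/2.5),(160+178/2.8,270+508/2.8)),"far prong top")
print(tri((190+250/2.5,270+298/2.5),(160+214/2.8,270+505/2.8)),"near prong top")
E
```

```text
red [ 0.5911 -0.1822  0.0036] 0.004432350575612508
trk [ 0.5959 -0.1848 -0.0029] 0.0022898986161012267
plate [0.5015 0.2636 0.0087] 0.0017414252371097088
blue [0.5838 0.06   0.0111] 0.001154290788828357
[ 0.4929 -0.1553  0.018 ]
[ 0.4905 -0.1958  0.018 ]
[ 0.6939 -0.1698  0.018 ]
[ 0.6946 -0.2144  0.018 ]
[ 0.4945 -0.1656  0.018 ]
[ 0.4922 -0.1952  0.018 ]
yaw -4.678627075774877 0.20320789439366954 [ 0.4917 -0.1755  0.018 ] [ 0.6943 -0.1921  0.018 ]
(array([ 0.6041, -0.182 ,  0.0893]), np.float64(0.004897426633624655)) far prong top
(array([ 0.5785, -0.1818,  0.0901]), np.float64(0.0010891089028749502)) near prong top
```

```bash
cat > ov.py <<'E'
from h import *
import cv2,sys
def T(p,o,yaw):
    c,s=np.cos(yaw),np.sin(yaw);return np.array([o[0]+c*p[0]-s*p[1],o[1]+s*p[0]+c*p[1],o[2]+p[2]])
def box(x0,x1,y0,y1,z0,z1):
    v=[(x,y,z) for x in(x0,x1) for y in(y0,y1) for z in(z0,z1)]
    return [(a,b) for i,a in enumerate(v) for b in v[i+1:] if sum(k!=l for k,l in zip(a,b))==1]
TR=box(-.1,.1,-.02,.02,0,.018)+[((-.1,-.008,.018),(.1,-.008,.018)),((-.1,.008,.018),(.1,.008,.018))]
HO=box(-.02,.02,-.015,.015,.017,.021)+box(-.018,.018,-.01,.01,.021,.06)+box(-.018,-.018+.01,-.01,.01,.06,.081)+box(.008,.018,-.01,.01,.06,.081)
def draw(cam,src,dst,items,r,s):
    im=cv2.imread(src)[r[0]:r[1],r[2]:r[3]];im=cv2.resize(im,None,fx=s,fy=s,interpolation=cv2.INTER_CUBIC)
    for E,o,y,col in items:
        for a,b in E:
            P=[proj(cam,T(p,o,y)) for p in(a,b)]
            Q=[(int(round((q[1]-r[2]+.5)*s)),int(round((q[0]-r[0]+.5)*s))) for q in P]
            cv2.line(im,Q[0],Q[1],col,1,cv2.LINE_AA)
    cv2.imwrite(dst,im)
E
python3 - <<'E'
from ov import *
y=np.radians(-4.7);to=(.593,-.1838,0);u=np.array([np.cos(y),np.sin(y)])
ho=(.5911,-.1837,.004)
it=[(TR,to,y,(0,255,255)),(HO,ho,y,(255,255,0))]
draw("side","pics/side0.png","pics/o1.png",it,(270,370,310,490),4)
draw("top","pics/top0.png","pics/o2.png",it,(165,310,400,500),4)
a=cv2.imread("pics/o1.png");b=cv2.imread("pics/o2.png")
E
```

```text
(no output)
```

View pics/o1.png

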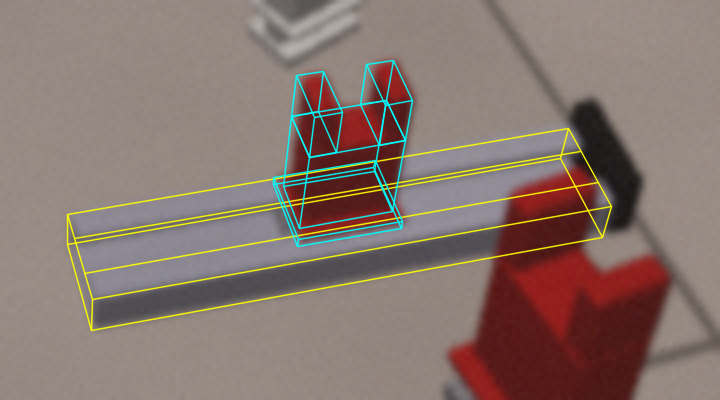

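View pics/o2.png

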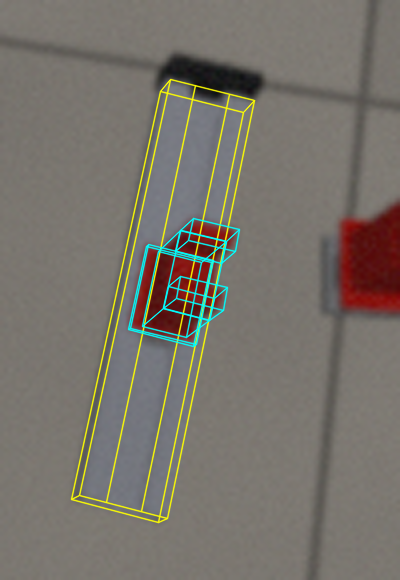

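```bash
python3 - <<'E'
from h import *
np.set_printoptions(precision=4,suppress=True)
print("big",*tri((378,440.4),(234.5,496.2)))
print("white",*tri((278.2,384.1),(216.3,384.7)))
c1=lambda x,y:(190+y/2.5,270+x/2.5); c2=lambda x,y:(160+y/2.8,270+x/2.8)
print("big far prong",tri(c1(448,318),c2(733,152)))
print("big near prong",tri(c1(498,370),c2(733,192)))
print("big left prong",tri(c1(445,315),c2(665,150)))
print("big right prong",tri(c1(493,370),c2(733,158)))
E
python3 - <<'E'
import cv2
a=cv2.imread("pics/top0.png")[190:260,460:560]
cv2.imwrite("pics/c3.png",cv2.resize(a,None,fx=6,fy=6,interpolation=cv2.INTER_CUBIC))
E
```

```text
big [ 0.6193 -0.2847  0.0061] 0.0005956941705912206
white [ 0.6212 -0.078  -0.0006] 0.001606764914458658
big far prong (array([ 0.6134, -0.2877,  0.144 ]), np.float64(0.016857473370366596))
big near prong (array([ 0.6161, -0.3063,  0.1184]), np.float64(0.017757086398037598))
big left prong (array([ 0.6247, -0.2634,  0.1119]), np.float64(0.005402482610164361))
big right prong (array([ 0.6277, -0.3027,  0.1137]), np.float64(0.0023104265972755844))
```

View pics/c3.png

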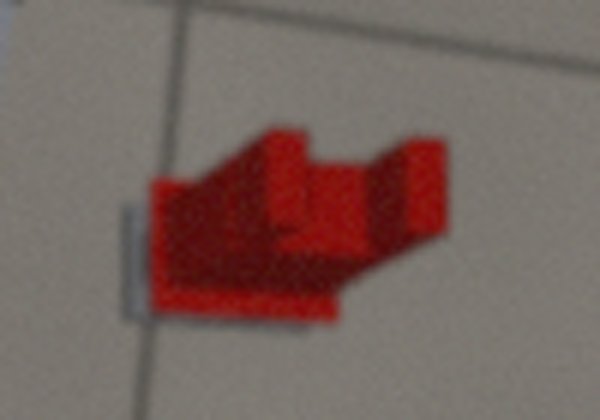

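The three candidates, by side-view pixel (row, column):
- Red in the track: (327,393).
- Larger red standing free: (378,440).
- White: (278,384).

The red one in the track fits: it is not white, it is the smaller of the two reds, and it sits in the track. The enlarged crop and the wireframe overlay both confirm this.

The big red look-alike is about 0.113 m tall with its near edge at y≈-0.258. It would be in the way of the 187 mm gripper body if I gripped across y here. So I'll first push the holder about 6 cm towards the open end with closed fingers, keeping the body along the track, and then grip it.

Call:
{"method": "servo_tool", "body": {
  "moves": [
    {"grip": 0,"slide": [-19.1,-52.4,8],"turn": -61.8},
    {"grip": 0,"slide": [-19.1,-52.4,8],"turn": -61.8},
    {"grip": 0,"slide": [-19.1,-52.4,8],"turn": -61.8},
    {"grip": 0,"slide": [-19.1,-52.4,8],"turn": -61.8},
    {"grip": 0,"slide": [-19.1,-52.4,8],"turn": -61.8},
    {"grip": 0,"slide": [-19.1,-52.4,8],"turn": -61.8},
    {"grip": 0,"slide": [-19.1,-52.4,8],"turn": -61.8},
    {"grip": 0,"slide": [-19.1,-52.4,8],"turn": -61.8},
    {"grip": 0,"slide": [-19.1,-52.4,8],"turn": -61.8},
    {"grip": 0,"slide": [-19.1,-52.4,8],"turn": -61.8},
    {"grip": 0,"slide": [-19.1,-52.4,8],"turn": -61.8},
    {"grip": 0,"slide": [-19.1,-52.4,8],"turn": -61.8}
  ]
}}

```text
t: 2.2
ee_pos: [0.6575, -0.1813, 0.1582]
tool_rot: [-3.136, -0.003, -0.075]
ft_force: [0.1, 0.8, 0.0]
grip_width: 0.006
```

Call:
{"method": "servo_tool", "body": {
  "moves": [
    {"grip": 0,"slide": [0,0,0],"turn": 0},
    {"grip": 0,"slide": [0,0,0],"turn": 0},
    {"grip": 0,"slide": [0,0,0],"turn": 0}
  ]
}}

```text
t: 2.5
ee_pos: [0.652, -0.1925, 0.1589]
tool_rot: [3.139, 0.001, -0.086]
ft_force: [0.5, -0.9, 0.2]
grip_width: 0.002
```

```bash
python3 - <<'E'
from bench import arm
import cv2
s=arm.sense();print(s["ee_pos"],s["tool_rot"],s["joints"])
for c in("side","top"):
    cv2.imwrite(f"pics/{c}1.png",arm.grab_frame(c)["frame"][:,:,::-1])
E
```

```text
[ 0.65204774 -0.19246605  0.15888214] [ 3.13918302e+00  9.71703927e-04 -8.58468648e-02] [ 0.41702732  0.87552735 -0.39883367  1.44701833  0.39396537  0.89948011
 -0.18577334]
```

View pics/side1.png

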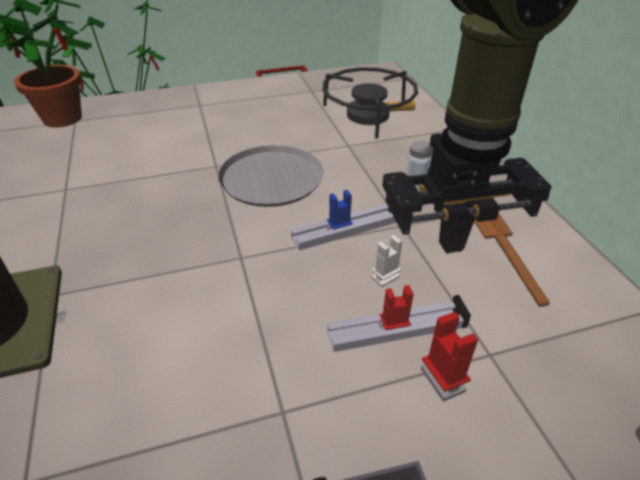

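View pics/top1.png

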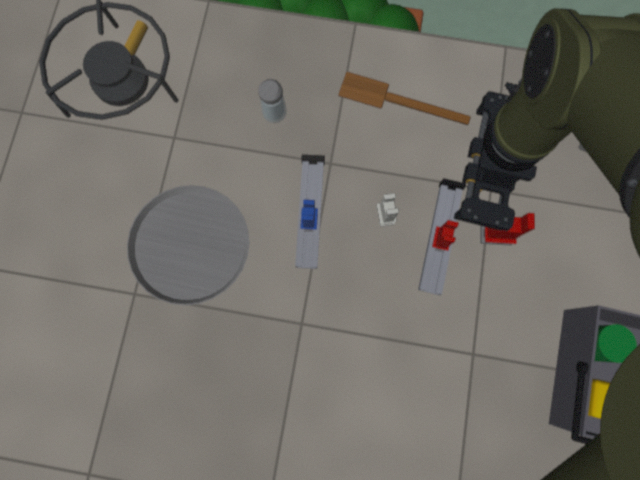

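Call:
{"method": "servo_tool", "body": {
  "moves": [
    {"grip": 0,"slide": [0,0,3],"turn": 0},
    {"grip": 0,"slide": [0,0,6],"turn": 0},
    {"grip": 0,"slide": [0,0,9],"turn": 0},
    {"grip": 0,"slide": [0,0,11],"turn": 0},
    {"grip": 0,"slide": [0,0,12.2],"turn": 0},
    {"grip": 0,"slide": [0,0,12.8],"turn": 0},
    {"grip": 0,"slide": [0,0,12.8],"turn": 0},
    {"grip": 0,"slide": [0,0,12.8],"turn": 0}
  ]
}}

```text
t: 3.4
ee_pos: [0.6543, -0.1896, 0.0319]
tool_rot: [3.141, -0.002, -0.083]
ft_force: [0.2, 0.0, 0.4]
grip_width: 0.001
```

Call:
{"method": "servo_tool", "body": {
  "moves": [
    {"grip": 0,"slide": [-1.2,0,0],"turn": 0},
    {"grip": 0,"slide": [-2.0,0,0],"turn": 0},
    {"grip": 0,"slide": [-2.6,0,0],"turn": 0},
    {"grip": 0,"slide": [-3.2,0,0],"turn": 0},
    {"grip": 0,"slide": [-3.8,0,0],"turn": 0},
    {"grip": 0,"slide": [-4.4,0,0],"turn": 0},
    {"grip": 0,"slide": [-5.0,0,0],"turn": 0},
    {"grip": 0,"slide": [-5.6,0,0],"turn": 0},
    {"grip": 0,"slide": [-6.2,0,0],"turn": 0}
  ]
}}

```text
t: 4.3
ee_pos: [0.5915, -0.1841, 0.0308]
tool_rot: [-3.142, -0.001, -0.082]
ft_force: [2.2, -0.5, 1.1]
grip_width: 0.005
```

```bash
python3 - <<'E'
from bench import arm
import cv2
s=arm.sense();print(s["ee_pos"],s["tool_rot"],s["ft_force"])
im=arm.grab_frame("side")["frame"][:,:,::-1]
cv2.imwrite("pics/side2.png",cv2.resize(im[190:390,300:520],None,fx=3,fy=3,interpolation=cv2.INTER_CUBIC))
E
```

```text
[ 0.59152625 -0.18413765  0.03081831] [-3.14158590e+00 -5.08880284e-04 -8.23192075e-02] [ 2.2121053  -0.51289215  1.0738369 ]
```

View pics/side2.png

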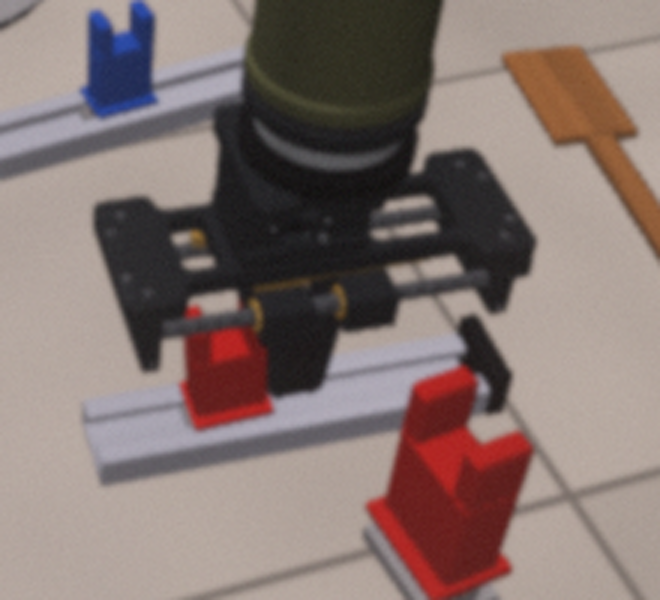

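Call:
{"method": "servo_tool", "body": {
  "moves": [
    {"grip": 0,"slide": [-0.6,0,0],"turn": 0},
    {"grip": 0,"slide": [-1.2,0,0],"turn": 0},
    {"grip": 0,"slide": [-1.7,0,0],"turn": 0},
    {"grip": 0,"slide": [-2.0,0,0],"turn": 0},
    {"grip": 0,"slide": [-2.0,0,0],"turn": 0},
    {"grip": 0,"slide": [-1.0,0,0],"turn": 0},
    {"grip": 0,"slide": [-0.5,0,-1.0],"turn": 0},
    {"grip": 0,"slide": [-0.5,0,-5],"turn": 0},
    {"grip": 0,"slide": [-0.5,0,-9],"turn": 0},
    {"grip": 0,"slide": [-0.5,0,-13],"turn": 0},
    {"grip": 0,"slide": [-0.5,0,-14],"turn": 0},
    {"grip": 0,"slide": [-0.5,0,-14],"turn": 0}
  ]
}}

```text
t: 5.55
ee_pos: [0.5877, -0.1841, 0.1729]
tool_rot: [3.141, -0.004, -0.083]
ft_force: [-0.7, 0.5, -0.7]
grip_width: 0.002
```

```bash
python3 - <<'E'
from h import *
import cv2
s=arm.sense();print(s["ee_pos"],s["tool_rot"],s["ft_force"])
P={}
for c in("side","top"):
    im=arm.grab_frame(c)["frame"][:,:,::-1]
    cv2.imwrite(f"pics/{c}3.png",im)
    P[c]=arm.place_of(c,"red_holder");print(c,[(np.round(d["at"],1).tolist(),round(d["p"],2)) for d in P[c]])
y=np.radians(-4.7)
from ov import *
it=[(TR,(.593,-.1838,0),y,(0,255,255)),(HO,(.536,-.1795,.004),y,(255,255,0))]
draw("side","pics/side3.png","pics/o3.png",it,(270,370,310,490),4)
draw("top","pics/top3.png","pics/o4.png",it,(165,310,400,500),4)
E
```

```text
[ 0.58771903 -0.18407177  0.17285474] [ 3.14086137 -0.00363911 -0.08275113] [-0.70444064  0.45468728 -0.71013079]
side [([276.2, 385.5], 0.96), ([334.4, 359.5], 0.9)]
top [([218.5, 385.3], 0.71), ([264.5, 434.0], 0.68), ([232.7, 495.1], 0.67)]
```

View pics/o3.png

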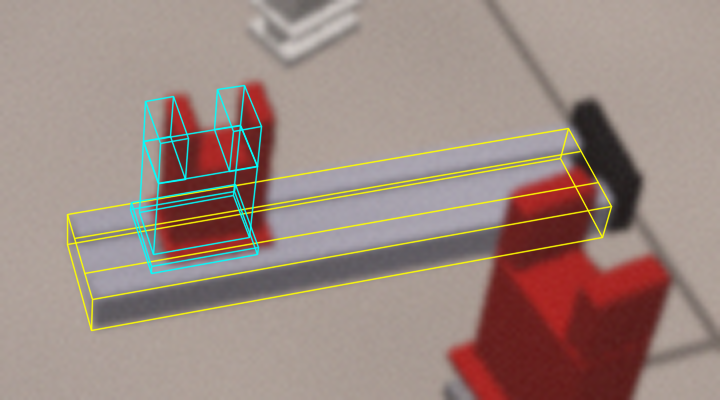

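View pics/o4.png

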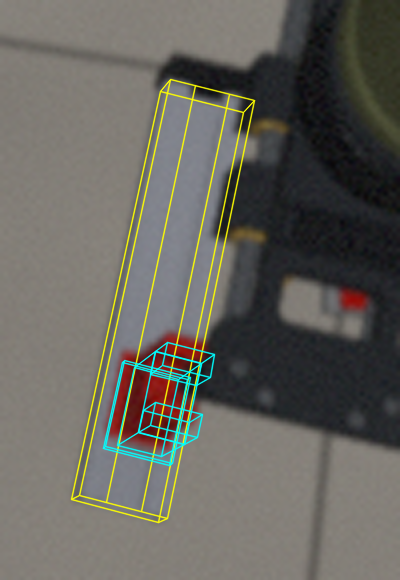

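Call:
{"method": "servo_tool", "body": {
  "moves": [
    {"grip": 5,"slide": [-4.6,0,0],"turn": 90},
    {"grip": 5,"slide": [-4.6,0,0],"turn": 90},
    {"grip": 5,"slide": [-4.6,0,0],"turn": 90},
    {"grip": 5,"slide": [-4.6,0,0],"turn": 90},
    {"grip": 5,"slide": [-4.6,0,0],"turn": 90},
    {"grip": 5,"slide": [-4.6,0,0],"turn": 90},
    {"grip": 5,"slide": [-4.6,0,0],"turn": 90},
    {"grip": 5,"slide": [-4.6,0,0],"turn": 90},
    {"grip": 5,"slide": [-4.6,0,0],"turn": 90},
    {"grip": 5,"slide": [-4.6,0,0],"turn": 90},
    {"grip": 5,"slide": [-4.6,0,0],"turn": 90},
    {"grip": 5,"slide": [-4.6,0,0],"turn": 90}
  ]
}}

```text
t: 6.95
ee_pos: [0.5401, -0.1796, 0.1693]
tool_rot: [3.139, -0.0, -1.653]
ft_force: [0.0, -0.2, -0.0]
grip_width: 0.566
```

Call:
{"method": "servo_tool", "body": {
  "moves": [
    {"grip": 5,"slide": [0,0,2],"turn": 0},
    {"grip": 5,"slide": [0,0,4],"turn": 0},
    {"grip": 5,"slide": [0,0,6],"turn": 0},
    {"grip": 5,"slide": [0,0,6.5],"turn": 0},
    {"grip": 5,"slide": [0,0,6.5],"turn": 0}
  ]
}}

```text
t: 7.45
ee_pos: [0.5401, -0.1798, 0.1046]
tool_rot: [3.139, 0.0, -1.652]
ft_force: [0.1, 0.7, 0.7]
grip_width: 0.57
```

```bash
python3 - <<'E'
from bench import arm
import cv2
s=arm.sense();print(s["ee_pos"],s["tool_rot"],s["joints"])
for c,r in(("side",(190,390,280,500)),("top",(165,310,380,560))):
    im=arm.grab_frame(c)["frame"][:,:,::-1]
    cv2.imwrite(f"pics/{c}4.png",im)
    cv2.imwrite(f"pics/{c}4c.png",cv2.resize(im[r[0]:r[1],r[2]:r[3]],None,fx=3,fy=3,interpolation=cv2.INTER_CUBIC))
E
```

```text
[ 0.5400654  -0.1797797   0.10463127] [ 3.13893179e+00  4.71404755e-04 -1.65213141e+00] [ 0.22122492  0.80995688  0.03285836  1.84929517 -0.05105018  0.48585119
 -1.36302932]
```

View pics/side4c.png

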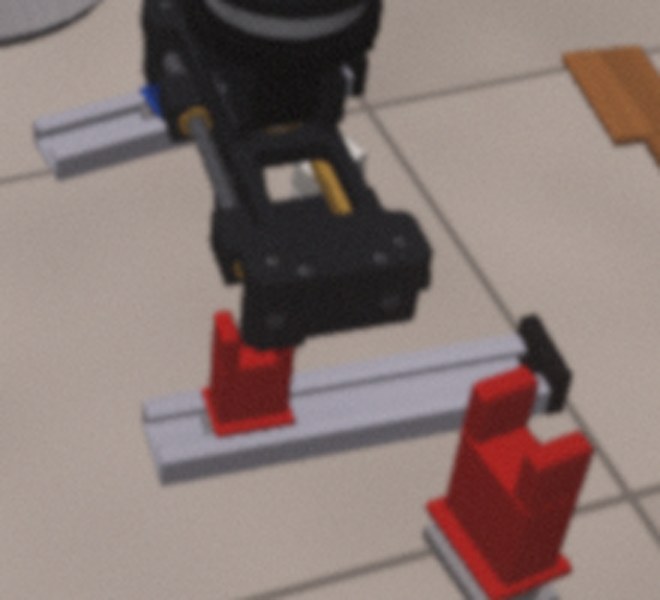

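View pics/top4c.png

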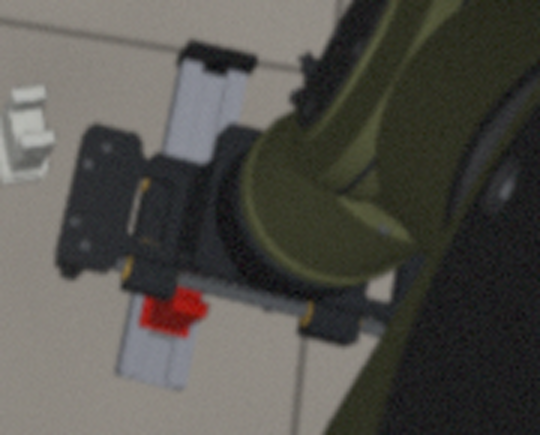

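Call:
{"method": "servo_tool", "body": {
  "moves": [
    {"grip": 5,"slide": [0,0,1.5],"turn": 0},
    {"grip": 5,"slide": [0,0,3],"turn": 0},
    {"grip": 5,"slide": [0,0,4.5],"turn": 0},
    {"grip": 5,"slide": [0,0,6],"turn": 0},
    {"grip": 5,"slide": [0,0,7],"turn": 0},
    {"grip": 5,"slide": [0,0,7.4],"turn": 0},
    {"grip": 5,"slide": [0,0,7.4],"turn": 0}
  ]
}}

```text
t: 8.25
ee_pos: [0.5407, -0.1799, 0.0312]
tool_rot: [3.141, 0.0, -1.653]
ft_force: [0.6, 0.0, 0.0]
grip_width: 0.572
```

Call:
{"method": "servo_tool", "body": {
  "moves": [
    {"grip": 1.2,"slide": [0,0,0],"turn": 0},
    {"grip": 1.2,"slide": [0,0,0],"turn": 0},
    {"grip": 1.2,"slide": [0,0,0],"turn": 0},
    {"grip": 1.2,"slide": [0,0,0],"turn": 0},
    {"grip": 1.2,"slide": [0,0,0],"turn": 0},
    {"grip": 1.2,"slide": [0,0,0],"turn": 0}
  ]
}}

```text
t: 8.85
ee_pos: [0.5412, -0.1799, 0.032]
tool_rot: [-3.141, -0.0, -1.653]
ft_force: [-0.6, 1.1, 2.2]
grip_width: 0.225
```

Call:
{"method": "servo_tool", "body": {
  "moves": [
    {"grip": 1.2,"slide": [0,0.3,-0.1],"turn": 0},
    {"grip": 1.2,"slide": [0,1.0,-0.1],"turn": 0},
    {"grip": 1.2,"slide": [0,1.8,-0.1],"turn": 0},
    {"grip": 1.2,"slide": [0,2.6,-0.1],"turn": 0},
    {"grip": 1.2,"slide": [0,3.4,-0.1],"turn": 0},
    {"grip": 1.2,"slide": [0,4.2,-0.1],"turn": 0},
    {"grip": 1.2,"slide": [0,5.0,-0.1],"turn": 0}
  ]
}}

```text
t: 9.55
ee_pos: [0.4903, -0.1759, 0.0327]
tool_rot: [3.141, -0.0, -1.653]
ft_force: [-0.2, 0.1, -1.7]
grip_width: 0.225
```

Call:
{"method": "servo_tool", "body": {
  "moves": [
    {"grip": 1.2,"slide": [0,0.8,0],"turn": 0},
    {"grip": 1.2,"slide": [0,1.6,0],"turn": 0},
    {"grip": 1.2,"slide": [0,2.4,0],"turn": 0},
    {"grip": 1.2,"slide": [0,3.2,0],"turn": 0},
    {"grip": 1.2,"slide": [0,4.0,0],"turn": 0},
    {"grip": 1.2,"slide": [0,4.8,0],"turn": 0},
    {"grip": 1.2,"slide": [0,4.8,0],"turn": 0}
  ]
}}

```text
t: 10.25
ee_pos: [0.4414, -0.1718, 0.0327]
tool_rot: [3.139, 0.0, -1.654]
ft_force: [-0.1, -0.0, -1.9]
grip_width: 0.225
```

```bash
python3 - <<'E'
from bench import arm
import cv2
s=arm.sense();print(s["ee_pos"],s["tool_rot"],s["ft_force"],s["grip_width"])
im=arm.grab_frame("side")["frame"][:,:,::-1]
cv2.imwrite("pics/side5.png",im)
cv2.imwrite("pics/side5c.png",cv2.resize(im[190:400,230:490],None,fx=3,fy=2.8,interpolation=cv2.INTER_CUBIC))
E
```

```text
[ 0.4414443  -0.17184255  0.03270065] [ 3.13928557e+00  1.56392284e-04 -1.65374128e+00] [-0.09348257 -0.03481649 -1.94623469] 0.22485640319356118
```

View pics/side5c.png

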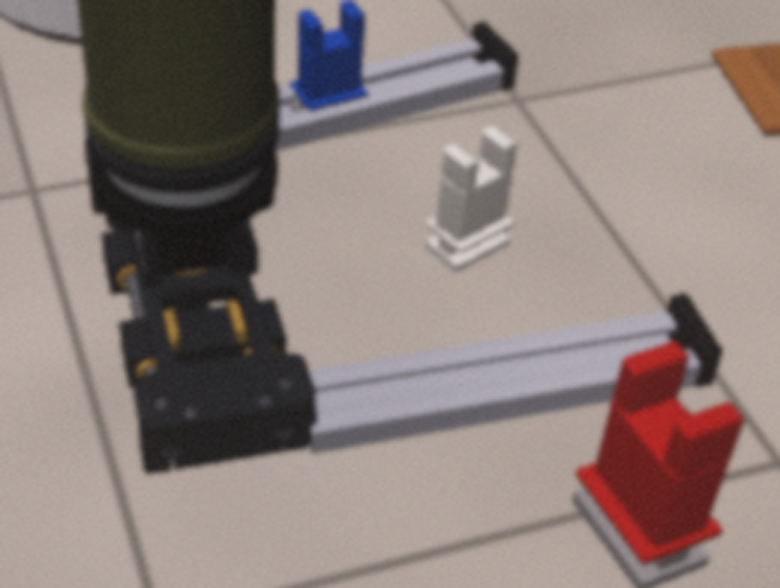

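Call:
{"method": "servo_tool", "body": {
  "moves": [
    {"grip": 1.2,"slide": [0,0,-1],"turn": 0},
    {"grip": 1.2,"slide": [0,0,-3],"turn": 0},
    {"grip": 1.2,"slide": [0,0,-6],"turn": 0},
    {"grip": 1.2,"slide": [0,0,-9],"turn": 0},
    {"grip": 1.2,"slide": [0,0,-12],"turn": 0},
    {"grip": 1.2,"slide": [0,0,-14],"turn": 0},
    {"grip": 1.2,"slide": [0,0,-14],"turn": 0}
  ]
}}

```text
t: 11.0
ee_pos: [0.4453, -0.1725, 0.1756]
tool_rot: [-3.135, -0.001, -1.653]
ft_force: [1.1, -0.1, -2.0]
grip_width: 0.226
```

```bash
python3 - <<'E'
from h import *
import cv2
s=arm.sense();print(s["ee_pos"],s["tool_rot"],s["ft_force"],s["grip_width"],s["joints"])
for c in("side","top"):
    f=arm.grab_frame(c)["frame"][:,:,::-1]; cv2.imwrite(f"pics/{c}6.png",f)
    d=arm.masks_of(c,"plate")
    for e in d[:2]:
        m=e["region"].astype(np.uint8)
        cs=max(cv2.findContours(m,cv2.RETR_EXTERNAL,cv2.CHAIN_APPROX_NONE)[0],key=cv2.contourArea)
        h=cv2.convexHull(cs)[:,0,:]
        # rim at z=.016: back-project, fit circle
        P=np.array([onz(c,(p[1],p[0]),.012)[:2] for p in h])
        (x,y),r=cv2.minEnclosingCircle(P.astype(np.float32))
        A=np.c_[2*P,np.ones(len(P))];q=np.linalg.lstsq(A,(P**2).sum(1),rcond=None)[0]
        print(c,e["p"],"circle",x,y,r,"lsq",q[:2],np.sqrt(q[2]+q[:2]@q[:2]))
E
```

```text
[ 0.44528404 -0.17253254  0.1756316 ] [-3.13488443e+00 -1.45950302e-03 -1.65316423e+00] [ 1.11858031 -0.13379908 -2.00038536] 0.22595082473905354 [ 0.25449546  0.6047662   0.02900847  2.07845057 -0.03747974  0.45198372
 -1.34119198]
top 0.87 circle 0.5042646527290344 0.2704242765903473 0.11207420378923416 lsq [0.50380721 0.27010282] 0.11120837968356183
```

View pics/side6.png

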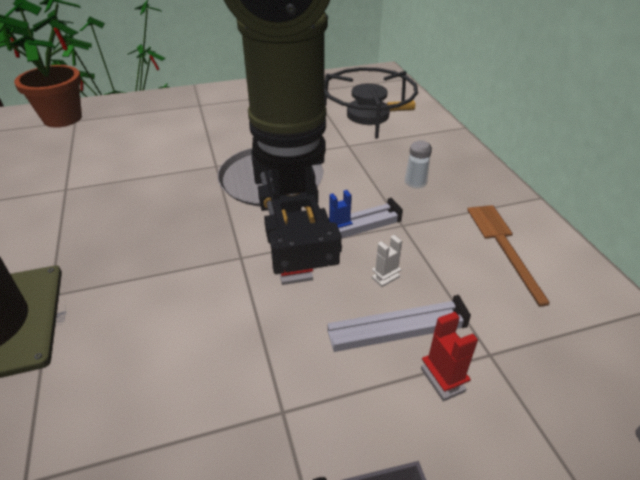

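View pics/top6.png

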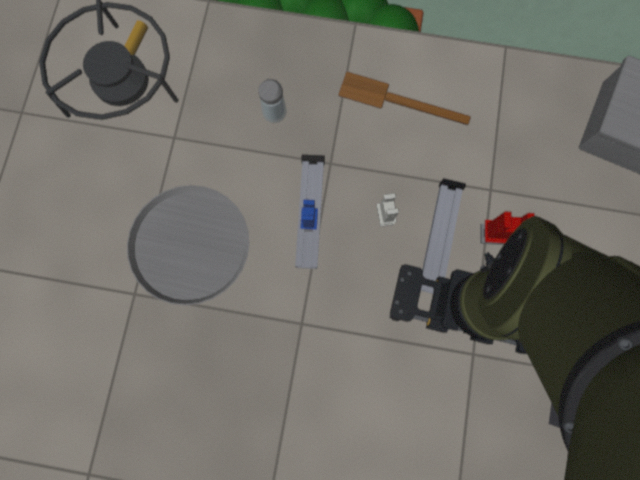

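Call:
{"method": "servo_tool", "body": {
  "moves": [
    {"grip": 1.2,"slide": [-1,0,0],"turn": 0},
    {"grip": 1.2,"slide": [-4,-0.2,0],"turn": 0},
    {"grip": 1.2,"slide": [-8,-0.4,0],"turn": 0},
    {"grip": 1.2,"slide": [-12,-0.6,0],"turn": 0},
    {"grip": 1.2,"slide": [-16,-0.8,0],"turn": 0},
    {"grip": 1.2,"slide": [-20,-1,0],"turn": 0},
    {"grip": 1.2,"slide": [-24,-1.2,0],"turn": 0},
    {"grip": 1.2,"slide": [-28,-1.4,0],"turn": 0},
    {"grip": 1.2,"slide": [-32,-1.6,0],"turn": 0},
    {"grip": 1.2,"slide": [-36,-1.8,0],"turn": 0},
    {"grip": 1.2,"slide": [-40,-2,0],"turn": 0},
    {"grip": 1.2,"slide": [-43,-2.1,0],"turn": 0}
  ]
}}

```text
t: 12.4
ee_pos: [0.4982, 0.2589, 0.1714]
tool_rot: [3.14, 0.0, -1.65]
ft_force: [0.5, -0.8, -1.7]
grip_width: 0.225
```

Call:
{"method": "servo_tool", "body": {
  "moves": [
    {"grip": 1.2,"slide": [-0.8,0,0],"turn": 0},
    {"grip": 1.2,"slide": [-1.3,0,0],"turn": 0},
    {"grip": 1.2,"slide": [-1.3,0,0],"turn": 0},
    {"grip": 1.2,"slide": [-1.3,0,0],"turn": 0},
    {"grip": 1.2,"slide": [-1.3,0,0],"turn": 0}
  ]
}}

```text
t: 12.9
ee_pos: [0.5008, 0.266, 0.1727]
tool_rot: [3.141, -0.001, -1.656]
ft_force: [-0.3, 0.2, -2.0]
grip_width: 0.224
```

```bash
python3 - <<'E'
from h import *
import cv2
s=arm.sense();print(s["ee_pos"],s["tool_rot"],s["ft_force"],s["grip_width"],s["joints"])
for c in("side","top"):
    f=arm.grab_frame(c)["frame"][:,:,::-1]; cv2.imwrite(f"pics/{c}7.png",f)
f=cv2.imread("pics/side7.png")[100:260,170:390]
cv2.imwrite("pics/side7c.png",cv2.resize(f,None,fx=3.5,fy=3.5,interpolation=cv2.INTER_CUBIC))
E
```

```text
[0.50075747 0.26603417 0.17269214] [ 3.14137376e+00 -1.15134500e-03 -1.65559789e+00] [-0.25015569  0.17869851 -2.03376591] 0.22378364801294556 [-0.67314159  0.70930252  0.17548913  1.81953586 -0.19280908  0.63012932
 -2.03844698]
```

View pics/side7c.png

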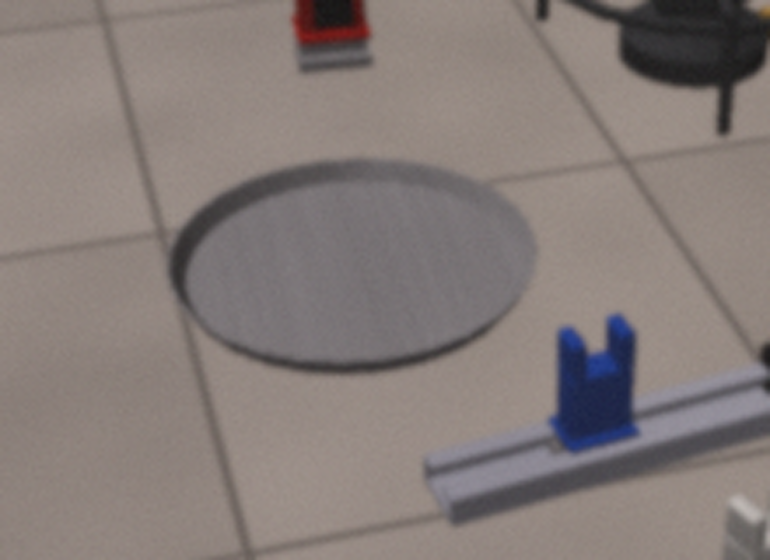

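View pics/top7.png

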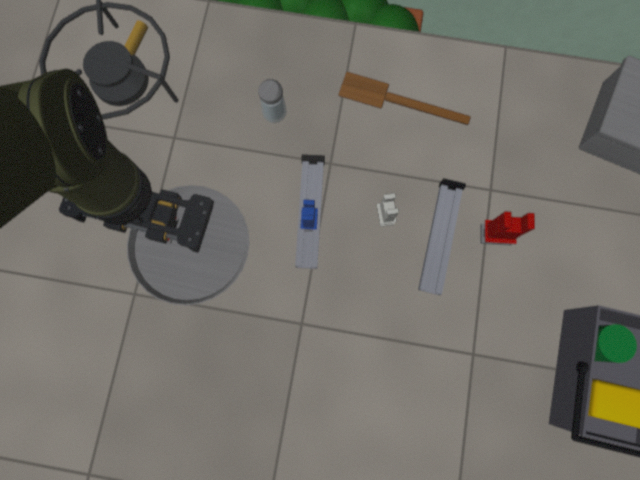

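```bash
python3 - <<'E'
from ov import *
draw("side","pics/side7.png","pics/o7.png",[(box(-.02,.02,-.013,.013,0,.006)+HO,(.5022,.266,.1727-.0275),np.radians(-4.8),(255,255,0))],(80,140,220,320),8)
E
```

```text
(no output)
```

View pics/o7.png

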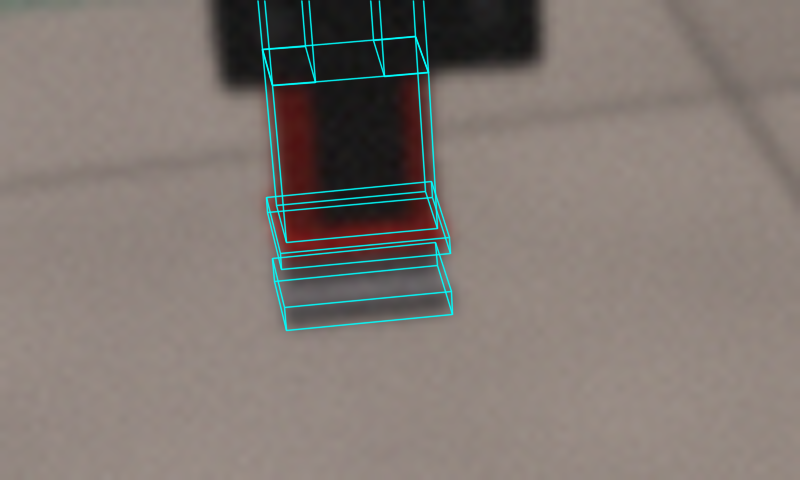

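Call:
{"method": "servo_tool", "body": {
  "moves": [
    {"grip": 1.2,"slide": [0,0,1],"turn": 0},
    {"grip": 1.2,"slide": [0,0,3],"turn": 0},
    {"grip": 1.2,"slide": [0,0,5],"turn": 0},
    {"grip": 1.2,"slide": [0,0,7],"turn": 0},
    {"grip": 1.2,"slide": [0,0,9],"turn": 0},
    {"grip": 1.2,"slide": [0,0,11],"turn": 0},
    {"grip": 1.2,"slide": [0,0,12],"turn": 0},
    {"grip": 1.2,"slide": [0,0,12.5],"turn": 0},
    {"grip": 1.2,"slide": [0,0,12.5],"turn": 0}
  ]
}}

```text
t: 13.9
ee_pos: [0.5005, 0.2676, 0.0473]
tool_rot: [3.141, -0.0, -1.653]
ft_force: [-0.0, 0.7, -1.8]
grip_width: 0.222
```

Call:
{"method": "servo_tool", "body": {
  "moves": [
    {"grip": 1.2,"slide": [0,0,0.5],"turn": 0},
    {"grip": 1.2,"slide": [0,0,0.9],"turn": 0},
    {"grip": 1.2,"slide": [0,0,1.1],"turn": 0},
    {"grip": 1.2,"slide": [0,0,1.2],"turn": 0},
    {"grip": 1.2,"slide": [0,0,1.3],"turn": 0},
    {"grip": 1.2,"slide": [0,0,1.3],"turn": 0},
    {"grip": 1.2,"slide": [0,0,1.3],"turn": 0}
  ]
}}

```text
t: 14.6
ee_pos: [0.5007, 0.2679, 0.0348]
tool_rot: [-3.141, 0.0, -1.653]
ft_force: [-0.2, -0.2, -2.0]
grip_width: 0.225
```

Call:
{"method": "servo_tool", "body": {
  "moves": [
    {"grip": 1.2,"slide": [0,0,0.05],"turn": 0},
    {"grip": 1.2,"slide": [0,0,0.1],"turn": 0},
    {"grip": 1.2,"slide": [0,0,0.15],"turn": 0},
    {"grip": 1.2,"slide": [0,0,0.15],"turn": 0}
  ]
}}

```text
t: 15.0
ee_pos: [0.5006, 0.2678, 0.0331]
tool_rot: [3.142, -0.0, -1.653]
ft_force: [-0.3, 0.1, -1.3]
grip_width: 0.224
```

Call:
{"method": "servo_tool", "body": {
  "moves": [
    {"grip": 1.2,"slide": [0,0,0.05],"turn": 0},
    {"grip": 1.2,"slide": [0,0,0.05],"turn": 0},
    {"grip": 1.2,"slide": [0,0,0.05],"turn": 0}
  ]
}}

```text
t: 15.3
ee_pos: [0.5007, 0.2678, 0.0327]
tool_rot: [-3.142, -0.0, -1.653]
ft_force: [0.3, -0.0, -1.4]
grip_width: 0.226
```

Call:
{"method": "servo_tool", "body": {
  "moves": [
    {"grip": 1.2,"slide": [0,0,0.05],"turn": 0},
    {"grip": 1.2,"slide": [0,0,0.05],"turn": 0},
    {"grip": 1.2,"slide": [0,0,0.05],"turn": 0}
  ]
}}

```text
t: 15.6
ee_pos: [0.5006, 0.2678, 0.0322]
tool_rot: [-3.142, -0.0, -1.653]
ft_force: [0.7, -0.0, -2.1]
grip_width: 0.222
```

Call:
{"method": "servo_tool", "body": {
  "moves": [
    {"grip": 1.2,"slide": [0,0,0.05],"turn": 0},
    {"grip": 1.2,"slide": [0,0,0.05],"turn": 0},
    {"grip": 1.2,"slide": [0,0,0.05],"turn": 0}
  ]
}}

```text
t: 15.9
ee_pos: [0.5007, 0.2679, 0.032]
tool_rot: [-3.141, 0.0, -1.653]
ft_force: [-1.4, -0.1, 3.3]
grip_width: 0.226
```

Call:
{"method": "servo_tool", "body": {
  "moves": [
    {"grip": 1.2,"slide": [0,0,0.05],"turn": 0},
    {"grip": 1.2,"slide": [0,0,0.05],"turn": 0},
    {"grip": 1.2,"slide": [0,0,0.05],"turn": 0}
  ]
}}

```text
t: 16.2
ee_pos: [0.5007, 0.2679, 0.0319]
tool_rot: [-3.141, 0.0, -1.653]
ft_force: [-2.0, -0.4, 7.8]
grip_width: 0.23
```

The foot is on the plate floor: the upward force rose at TCP z = 0.032. Next I ease off the press and release.

Call:
{"method": "servo_tool", "body": {
  "moves": [
    {"grip": 1.2,"slide": [0,0,-0.07],"turn": 0},
    {"grip": 1.2,"slide": [0,0,-0.07],"turn": 0},
    {"grip": 2.4,"slide": [0,0,-0.07],"turn": 0},
    {"grip": 3.2,"slide": [0,0,-0.07],"turn": 0},
    {"grip": 4.5,"slide": [0,0,-0.07],"turn": 0},
    {"grip": 5.5,"slide": [0,0,-0.07],"turn": 0},
    {"grip": 5.5,"slide": [0,0,-0.07],"turn": 0},
    {"grip": 5.5,"slide": [0,0,-0.07],"turn": 0}
  ]
}}

```text
t: 17.0
ee_pos: [0.5006, 0.2678, 0.0319]
tool_rot: [-3.142, -0.0, -1.653]
ft_force: [-0.5, 0.4, 0.6]
grip_width: 0.624
```

Call:
{"method": "servo_tool", "body": {
  "moves": [
    {"grip": 5.5,"slide": [0,0,-1],"turn": 0},
    {"grip": 5.5,"slide": [0,0,-3],"turn": 0},
    {"grip": 5.5,"slide": [0,0,-6],"turn": 0},
    {"grip": 5.5,"slide": [0,0,-9],"turn": 0},
    {"grip": 5.5,"slide": [0,0,-13],"turn": 0},
    {"grip": 5.5,"slide": [0,0,-17],"turn": 0},
    {"grip": 5.5,"slide": [0,0,-20],"turn": 0},
    {"grip": 5.5,"slide": [0,0,-20],"turn": 0},
    {"grip": 5.5,"slide": [0,0,-20],"turn": 0}
  ]
}}

```text
t: 17.9
ee_pos: [0.5006, 0.2679, 0.2327]
tool_rot: [-3.141, 0.001, -1.653]
ft_force: [-0.6, 0.0, -0.3]
grip_width: 0.626
```

```bash
python3 - <<'E'
from h import *
import cv2
s=arm.sense();print(s["t"],s["ee_pos"],s["ft_force"])
for c in("side","top"):
    f=arm.grab_frame(c)["frame"][:,:,::-1]; cv2.imwrite(f"pics/{c}8.png",f)
    print(c,[(np.round(d["at"],1).tolist(),round(d["p"],2)) for d in arm.place_of(c,"red_holder")])
f=cv2.imread("pics/side8.png")[70:270,190:430]
cv2.imwrite("pics/side8c.png",cv2.resize(f,None,fx=3,fy=3,interpolation=cv2.INTER_CUBIC))
from ov import *
y=np.radians(-4.8)
draw("side","pics/side8.png","pics/o8.png",[(HO,(.502,.268,.004),y,(255,255,0))],(110,220,200,340),5)
E
```

```text
17.9 [0.50058672 0.26792264 0.23274863] [-0.58112763  0.02976204 -0.31643261]
side [([178.1, 268.7], 0.94), ([379.0, 440.1], 0.63), ([279.1, 384.0], 0.57)]
top [([231.5, 496.3], 0.94), ([245.7, 189.5], 0.93), ([218.2, 385.4], 0.74)]
```

View pics/side8c.png

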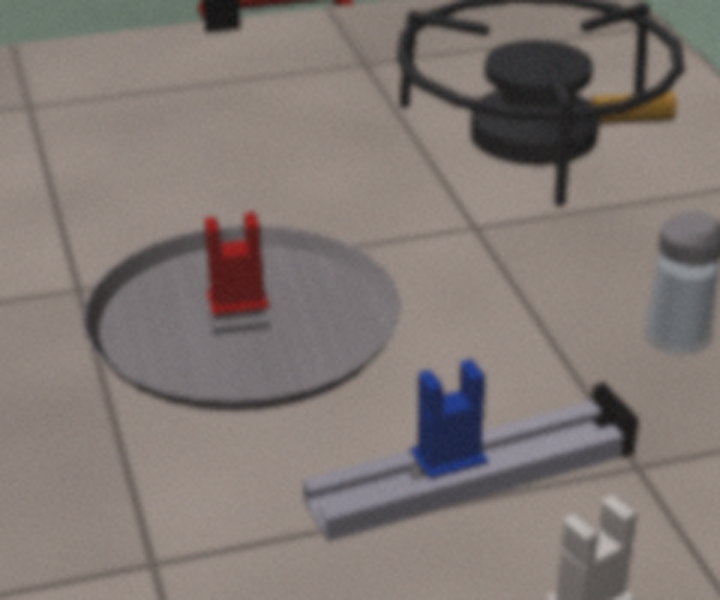

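View pics/o8.png

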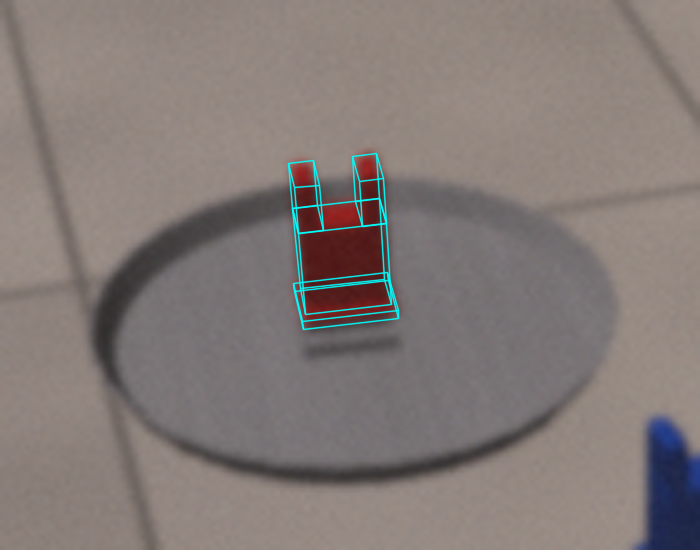

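View pics/top8.png

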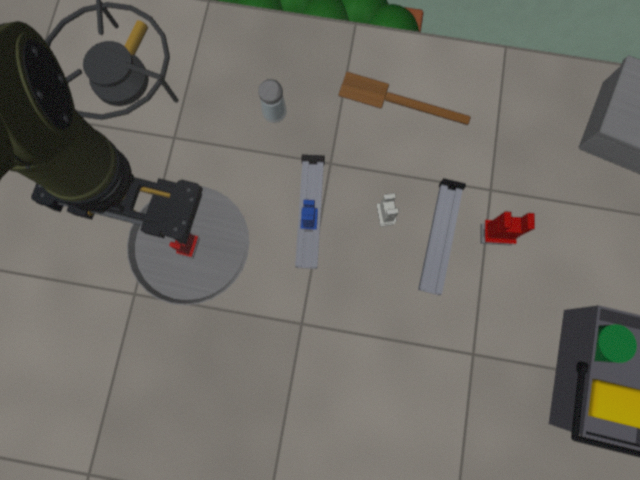

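The holder stands upright near the plate's middle, at side (178,269) and top (246,190), against a plate centre of about (245,190) in the top view. The overlay fits a level holder on the 4 mm floor. The blue holder is unmoved and the gripper is clear, so I'm handing in.

```bash
python3 -c "
from bench import arm
print(arm.finish_job())"
```

```text
the job is handed in; nothing more can be done
None
```

The red spatula holder is out of its track and standing upright on its foot near the middle of the steel plate. I handed the job in at about 18 s; the hand-in itself gives no verdict.

- **How it went:** The larger red look-alike left no room for the gripper body at the holder's starting place. I first pushed the holder about 5 cm along its track with closed fingers. Then I gripped it across the block (about 20 mm opening), slid it out past the open end, lifted it straight up and carried it over. I lowered it until I felt the plate, peaking at about 8 N, then released it and withdrew upwards.
- **Last checks:** A wireframe of a level holder on the 4 mm plate floor fits the side picture to within a few millimetres. The top view puts the holder within a few millimetres of the plate's centre. The blue holder and the look-alikes are where they were, and the gripper is about 0.2 m above the holder.
- **Disagreements:** The first push moved the holder about 6 mm less than I calculated, so I re-measured before gripping. My two estimates of the plate's centre differed by about 7 mm, so I aimed between them.

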